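# Pack a customer's order into the counter drawer

### The arm

A 6-joint arm with a two-finger parallel gripper is mounted at the origin on the work surface. World frame = base frame: x ahead of the robot, y to its left, z up, the work surface at z = 0. Lengths are in m, angles in rad, forces in N, time in s.
With the tool pointing down it reaches from about 0.35 to 0.975 m from the base axis. Payload 7.1 kg.
Tool frame: the origin (TCP) lies midway between the tips of the shut fingers; the grasp point (between the pads) lies 19 mm behind it; z points along the fingers, y is the line along which they close (so a half turn about z gives the same grasp; the last joint's range is limited). The gripper opens to 88 mm and grips with 3 to 60 N. Pads are 20 mm wide; open, the fingers measure 115 mm over their backs; the gripper's body (75 mm by 178 mm) begins 61 mm behind the grasp point.
Start: joints at [-1.343, 0.423, 1.63, -0, 1.089, -0.019], TCP at [0.153, -0.606, 0.223] pointing down, gripper open.
Joint ranges: [-3, 3], [-0.9, 2.11], [0.09, 2.58], [-1.31, 4.45], [0.11, 2.69], [-2.54, 2.54]. Speed limits (rad/s): [2.39, 2.39, 3.01, 3.14, 3.14, 3.14].

### API

Orientations are given as a unit quaternion [w, x, y, z].
In Python, from station import move_pose, movel, movej, command_gripper, wait, inverse_kinematics, read_camera, camera_info, MotionError, job_done, get_time, get_joint_pos, get_qvel, get_effort, get_tcp_pos, get_ee_rot, get_ft_force, get_ft_torque, get_grip_width, get_finger_force gives the robot as it stands. Calls block until the motion is done:
- move_pose(position, orientation): joint-space move of the TCP to a pose.
- movel(position, frame=None, v=0.15, until_force=None): straight line of the TCP; frame=None keeps the orientation; v is the mean speed in m/s. With until_force (N) it stops when the force on the tool has changed by that much, and returns True; else False.
- movej(angles): joint-space move.
- command_gripper(opening): opening from 0.0 (shut) to 1.0 (fully open); the grip force is fixed at half the most; returns when the fingers have stopped.
- wait(seconds).
- inverse_kinematics(position, orientation): joint angles nearest the present ones, or None.
- read_camera(name): name is "side" or "top" or "wrist"; returns the picture (384x512x3 uint8, red, green, blue); there is no depth.
- camera_info(name): a dict with "intrinsics" (3x3 intrinsics, pixels), "dist" ([k1, k2, p1, p2, k3] as OpenCV has them; the pictures are not rectified), "T" (4x4, takes a point from camera to world coordinates); the wrist camera has in their place "tool_from_camera" (4x4, takes a point from camera to tool coordinates, whose origin is the TCP and whose axes are the flange's). Camera axes: x right, y up, looking along -z (the intrinsics and any distortion apply to the point x, -y, -z); pixel columns grow to the right and rows downward; lengths in m; the calibration is good to about 2 mm. A picture is of the moment at which its call begins: read the wrist's pose just before it. camera_info takes no time and is no camera call.
A pose or a line that the arm cannot do raises MotionError and nothing moves.
- job_done(): hands the job in; it is judged then, once.
Readings, each from a call of its own:
- get_time(): time.
- get_joint_pos(): joint angles.
- get_qvel(): joint speeds.
- get_effort(): joint torques, N m.
- get_tcp_pos(): TCP position.
- get_ee_rot(): TCP orientation.
- get_ft_force(): force on the tool from outside, world axes, zero at the start.
- get_ft_torque(): the same for the moment, N m.
- get_grip_width(): opening from 0.0 (shut) to 1.0 (fully open).
- get_finger_force(): force on a finger pad.
Only numpy, scipy, OpenCV 4.12 (cv2) and the standard library are available. Lean on these libraries where they do the work, as an engineer would, in place of code of your own. Each camera call takes 0.05 s, during which the arm holds its last target. There are 200 camera calls.

### The job

Put this order away in the open drawer of the white counter unit: the slim jar standing upright, the flat carton and the full-length wrapped bar both lying flat. Then gently slide the drawer fully shut, without shifting or knocking over any of the other goods on the counter.

Things in the scene. Friction and masses are not known exactly. Their poses are not given: they have to be found in the camera images.
- jar: ORDER: the slim glass jar with a steel lid, 48 mm diameter, 62 mm tall, standing; about 140 g; origin at the centre of its underside, z up along its axis. It is the taller and narrower of the two jars.
- carton: ORDER: the flat paper carton with a blue band, 95 (x) x 55 (y) x 30 (z) mm, lying flat; about 120 g; origin at the centre of its underside, x along its length.
- bar: ORDER: the full-length wrapped bar, white with a blue band, 105 (x) x 42 (y) x 12 (z) mm, lying flat; about 90 g; origin at the centre of its underside, x along its length. It is the longer of the two bars.
- squat_jar: the other jar, squat and wide: 66 mm diameter, 44 mm tall; origin at the centre of its underside. Not to be moved.
- cube_box: chunky banded box, 58 x 58 x 48 mm tall; origin at the centre of its underside. Not to be moved.
- mini_bar: the short wrapped bar, 60 (x) x 30 (y) x 12 mm; origin at the centre of its underside. Not to be moved.
- pack_a: standing gable-topped yellow paper pack, the one nearer the drawer unit, behind the goods on the counter, 50 (x) x 65 (y) x 113 mm tall; origin at the centre of its underside. Not to be moved.
- pack_b: standing gable-topped yellow paper pack, the one further to the right, behind the goods on the counter, 50 (x) x 65 (y) x 113 mm tall; origin at the centre of its underside. Not to be moved.
- rabbit: dark brown chocolate-rabbit display figure with upright ears, fixed to the counter between the goods and the drawer unit, beside its right-hand front corner: 56 mm diameter at the foot, 165 mm tall; origin at the centre of its underside. An obstacle to reach round or over. (Other fixed display pieces stand only beyond 0.55 m left and right, up to 165 mm high.)
- roof_edge (a point): middle of the front edge of the roof of the low white drawer unit, on its upper face, 104 mm above the counter. The unit is fixed, 240 mm deep and 254 mm wide, and faces the robot, turned by this yaw: x to its back, y to its left side; its front plane is 16 mm before this point. The roof is 12 mm thick: its underside is 72 mm above the drawer's floor; what is taller stops the drawer.
- drawer (a joint): how far the wooden drawer is pulled out, in m: 0 fully shut, 0.17 fully open. It slides along roof_edge's -x with about 1.5 N of friction, stays where it is left, and starts 0.14 to 0.17 out.
- drawer_front (a point): point on the drawer's floor (upper face, 20 mm above the counter) at the middle of the inner face of its front panel; moves with the drawer, axes like roof_edge. Inside, x runs from 0 to 190 mm, y from -107 to +107 mm; no dividers. Side and back walls are 6 mm thick and 35 mm high over the floor. Open from above: x from 0 to the roof's edge, which is the joint's value.
- drawer_handle (a point): middle of the drawer's steel bar handle: a horizontal round bar 11 mm thick, 110 mm long along y, 35 mm out from the face of the front panel, 78 mm above the counter; it moves with the drawer and can be pushed, hooked or pinched from above. The wooden front panel is 15 mm thick, 250 mm wide, its top 100 mm above the counter.
Mind the look-alikes: they are no part of the job. Leave any orange or yellow look-alike of the bar alone.

How it is judged:
By the outcome, as a careful person would: the job done as asked, in the order asked, and still so for the second after the job is handed in, with the robot touching nothing.
It also fails if it takes over 72 s, if anything falls off the work surface, if the arm or the gripper's body presses on something with over 40 N, if the wrist force passes 120 N, or if a joint passes its speed limit or range.

## Working session

There is one attempt and no reset: what is moved stays moved. The work goes in short steps, each a Python script; the robot and the scene stay as the last script left them, time stands still between calls to the robot, and variables do not carry over. Pictures are saved under pics/ and viewed, at most 10 in all, crops included, and the job is handed in when it is done.

```bash
mkdir -p pics; ls
python3 - <<'E'
from station import *
import cv2,numpy as np
for n in ("top","side"):
    im=read_camera(n); cv2.imwrite(f"pics/{n}0.png",cv2.resize(im[:,:,::-1],(800,600),interpolation=cv2.INTER_CUBIC)); cv2.imwrite(f"{n}0_raw.png",im[:,:,::-1])
    c=camera_info(n);print(n,c)
print(camera_info("wrist"),get_time(),get_ee_rot())
E
```

```text
pics
top {'intrinsics': array([[356.55480663,   0.        , 249.76312206],
       [  0.        , 356.55480663, 193.70771708],
       [  0.        ,   0.        ,   1.        ]]), 'dist': array([0.00020511, 0.        , 0.        , 0.        , 0.        ]), 'T': array([[ 0.01002432,  0.99455201, -0.10375843,  0.48621871],
       [-0.99989063,  0.00884129, -0.01185546, -0.132462  ],
       [-0.01087352,  0.10386593,  0.99453187,  1.12124555],
       [ 0.        ,  0.        ,  0.        ,  1.        ]])}
side {'intrinsics': array([[426.74536793,   0.        , 258.23910411],
       [  0.        , 426.74536793, 187.22792979],
       [  0.        ,   0.        ,   1.        ]]), 'dist': array([-0.02293293,  0.        ,  0.        ,  0.        ,  0.        ]), 'T': array([[-0.95173799,  0.20510507, -0.22831273,  0.34200221],
       [-0.30637008, -0.59073636,  0.74643682,  0.66224563],
       [ 0.01822535,  0.78036047,  0.62506429,  0.76122819],
       [ 0.        ,  0.        ,  0.        ,  1.        ]])}
{'intrinsics': array([[288.3970518 ,   0.        , 257.21639534],
       [  0.        , 288.3970518 , 190.63365117],
       [  0.        ,   0.        ,   1.        ]]), 'dist': array([-0.05622107,  0.        ,  0.        ,  0.        ,  0.        ]), 'tool_from_camera': array([[-3.90205082e-05,  9.66619672e-01,  2.56215549e-01,
         6.97025867e-02],
       [ 9.99999994e-01,  1.26879688e-05,  1.04427963e-04,
         1.17774763e-03],
       [ 9.76912682e-05,  2.56215552e-01, -9.66619668e-01,
        -1.62313152e-01],
       [ 0.00000000e+00,  0.00000000e+00,  0.00000000e+00,
         1.00000000e+00]])} 0.1 [-6.78812768e-04  9.92396127e-01  1.23083147e-01 -7.23621391e-05]
```

View pics/top0.png

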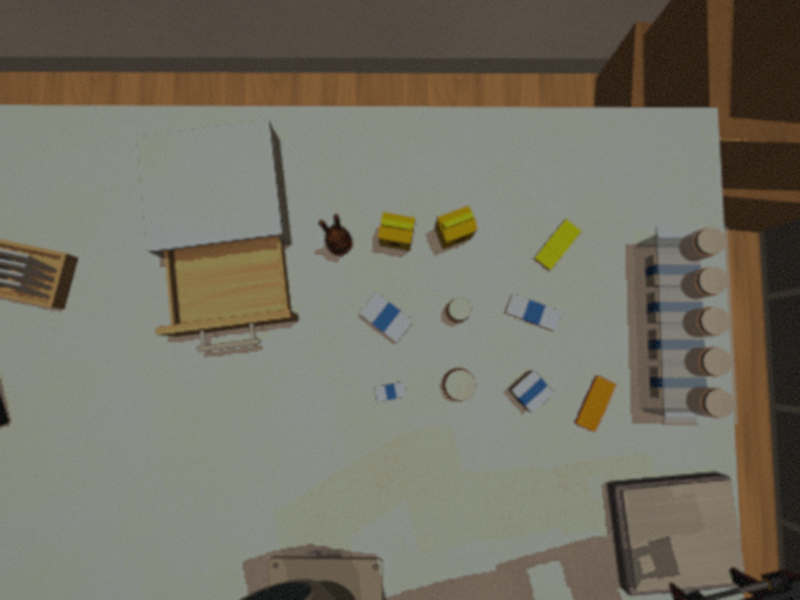

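View pics/side0.png

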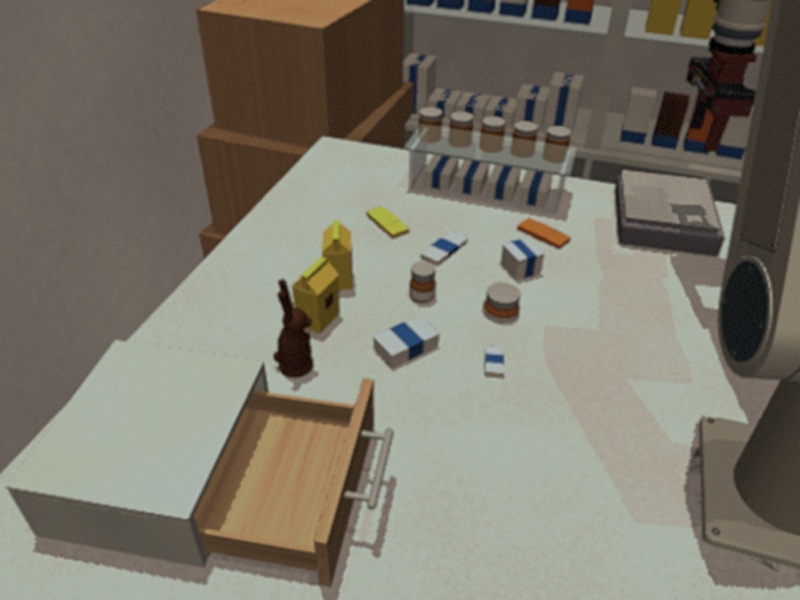

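Top view (800 px scale). Look-alikes for each item:
- **Jar:** (459,309) is the small lid, so that is the slim jar. (459,384) is the squat one.
- **Carton:** (386,317) is flat and 95 long. (532,391) is the cube box.
- **Bar:** (533,312) is the long one. (390,391) is the mini bar, and the yellow (558,245) and orange (596,403) bars are decoys.

The rabbit is at (338,238) and the packs at (397,230) and (456,225). The drawer is open at (228,280), with its handle at (230,340).

```bash
cat > h.py <<'E'
from station import *
import cv2,numpy as np
def ray(name,px,T=None):
    c=camera_info(name); T=c["T"] if T is None else T
    u=cv2.undistortPoints(np.float64(px).reshape(-1,1,2),c["intrinsics"],c["dist"])[:,0]
    d=np.c_[u[:,0],-u[:,1],-np.ones(len(u))]@T[:3,:3].T
    return T[:3,3],d
def onz(name,px,z,T=None):
    o,d=ray(name,px,T); return o+d*((z-o[2])/d[:,2])[:,None]
def blobs(m,amin):
    n,l,s,c=cv2.connectedComponentsWithStats(m.astype(np.uint8))
    return [(l==i,s[i],c[i]) for i in range(1,n) if s[i][4]>=amin]
E
python3 - <<'E'
from h import *
for n in("top","side"):
    im=cv2.imread(f"{n}0_raw.png"); h=cv2.cvtColor(im,cv2.COLOR_BGR2HSV)
    blue=(h[...,0]>100)&(h[...,0]<125)&(h[...,1]>120)
    print(n)
    for m,s,c in blobs(blue,12):
        ys,xs=np.nonzero(m)
        for z in (.012,.03,.048):
            P=onz(n,np.c_[xs,ys],z)[:,:2]; r=cv2.minAreaRect(np.float32(P))
            print(c.round(1),s[4],z,P.mean(0).round(4),'rect',np.round(r[0],4),np.round(r[1],4),round(r[2],1))
    for p in [(386,317),(459,309),(459,384),(370,300),(150,180),(228,283),(500,330),(228,325),(233,348),(520,306)]:
        if n=="top": x,y=int(p[0]*.64),int(p[1]*.64); print(p,h[y,x],im[y,x])
im=cv2.imread("top0_raw.png")
a=im[165:275,195:370]; b=im[60:240,80:200]
cv2.imwrite("pics/c1.png",cv2.convertScaleAbs(np.vstack([cv2.resize(a,(700,440),interpolation=cv2.INTER_CUBIC)]),alpha=1.3))
cv2.imwrite("pics/c2.png",cv2.convertScaleAbs(cv2.resize(b,(400,600),interpolation=cv2.INTER_CUBIC),alpha=1.3))
E
```

```text
top
[416.9 172.7] 19 0.012 [ 0.6726 -0.6421] rect [ 0.6718 -0.6422] [0.0125 0.0133] 87.8
[416.9 172.7] 19 0.03 [ 0.6696 -0.6338] rect [ 0.6688 -0.6339] [0.0123 0.013 ] 87.8
[416.9 172.7] 19 0.048 [ 0.6666 -0.6255] rect [ 0.6658 -0.6257] [0.012  0.0128] 87.8
[341.3 199.5] 115 0.012 [ 0.5862 -0.4045] rect [ 0.5864 -0.4046] [0.0283 0.0379] 70.8
[341.3 199.5] 115 0.03 [ 0.5846 -0.4001] rect [ 0.5848 -0.4002] [0.0278 0.0373] 70.8
[341.3 199.5] 115 0.048 [ 0.583  -0.3957] rect [ 0.5831 -0.3957] [0.0274 0.0367] 70.8
[246.7 202.7] 131 0.012 [ 0.5736 -0.1099] rect [ 0.5737 -0.1101] [0.0249 0.0512] 52.0
[246.7 202.7] 131 0.03 [ 0.5722 -0.1102] rect [ 0.5723 -0.1104] [0.0245 0.0504] 52.0
[246.7 202.7] 131 0.048 [ 0.5708 -0.1106] rect [ 0.5709 -0.1108] [0.0241 0.0495] 52.0
[417.8 196.2] 18 0.012 [ 0.5989 -0.6418] rect [ 0.5994 -0.641 ] [0.0107 0.0169] 18.8
[417.8 196.2] 18 0.03 [ 0.5971 -0.6335] rect [ 0.5976 -0.6327] [0.0105 0.0167] 18.8
[417.8 196.2] 18 0.048 [ 0.5952 -0.6253] rect [ 0.5957 -0.6245] [0.0104 0.0164] 18.8
[419.4 220. ] 14 0.012 [ 0.525  -0.6438] rect [ 0.5254 -0.644 ] [0.0108 0.
[... 6183 characters left out ...]
.4179] [0.0269 0.1092] 23.4
[337. 164.] 85 0.03 [ 0.4226 -0.3929] rect [ 0.4222 -0.3919] [0.0263 0.1066] 23.4
[337. 164.] 85 0.048 [ 0.4207 -0.3669] rect [ 0.4203 -0.366 ] [0.0256 0.104 ] 23.4
[261.7 216.5] 179 0.012 [ 0.5703 -0.1201] rect [ 0.5692 -0.1201] [0.0316 0.0785] 42.6
[261.7 216.5] 179 0.03 [ 0.5648 -0.1013] rect [ 0.5637 -0.1013] [0.0308 0.0766] 42.6
[261.7 216.5] 179 0.048 [ 0.5594 -0.0825] rect [ 0.5582 -0.0825] [0.0301 0.0747] 42.6
[316.1 229. ] 39 0.012 [ 0.4268 -0.1203] rect [ 0.427  -0.1205] [0.0254 0.0122] 8.6
[316.1 229. ] 39 0.03 [ 0.4248 -0.1015] rect [ 0.425  -0.1017] [0.0248 0.0119] 8.6
[316.1 229. ] 39 0.048 [ 0.4228 -0.0827] rect [ 0.4229 -0.0829] [0.0242 0.0116] 8.6
```

View pics/c1.png

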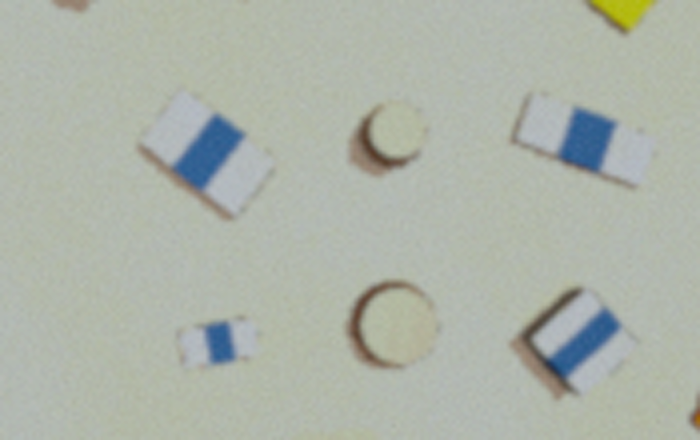

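View pics/c2.png

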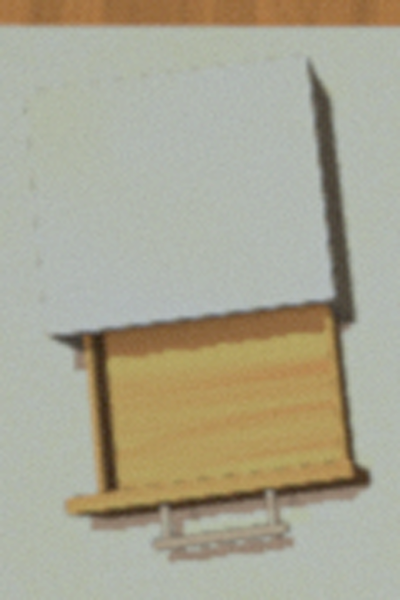

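c1 (4x, offset 195,165): carton at (206,153), slim jar lid at (397,132) and long bar at (588,139) are all confirmed as the order. c2 (3.33x, offset 80,60): roof front edge runs (50,337) to (336,301), panel from (70,510) to (368,476), and handle from (155,546) to (290,528).

Run:
```python
from h import *
def C1(*p): return np.array(p)/4.+[195-.37,165-.37]
def C2(*p): return np.array(p)/(10/3)+[80-.35,60-.35]
for n,z,c in (("carton",.03,C1((183,90),(274,168),(232,217),(140,145))),("bar",.012,C1((530,92),(656,143),(636,187),(513,140)))):
    P=onz("top",c,z)[:,:2]; d1=P[1]-P[0]+P[2]-P[3]
    print(n,P.mean(0).round(4),"yaw",np.degrees(np.arctan2(-d1[1],-d1[0])).round(1),np.linalg.norm(np.roll(P,-1,0)-P,axis=1).round(3))
print("jar",onz("top",C1((397,132)),.062)[0].round(4), "squat",onz("top",C1((396,325)),.044)[0].round(4))
for n,z,p in (("roof",.104,((50,337),(336,301))),("panel_out_top",.1,((72,516),(370,482))),("panel_in_top",.1,((67,500),(366,464))),("handle",.083,((155,546),(290,528))),
  ("floor_left/right back wall etc",.02,((115,492),(345,462)))):
    P=onz("top",C2(*p),z)[:,:2]; d=P[0]-P[1]; print(n,P.round(4).tolist(),P.mean(0).round(4),np.linalg.norm(d).round(3),"yaw x",np.degrees(np.arctan2(-d[0],d[1])).round(2))
# side view: drawer front panel corners & handle ends (800 scale)
S=lambda *p:(np.array(p)+.5)*.64-.5
for n,z,p in (("s roof",.104,((207,524),(266,366))),("s handle",.083,((375,503),(389,433))),("s panel top out",.1,((325,546),(374,384))),("s jarlid",.062,((423,269),(423,269)))):
    P=onz("side",S(*p),z)[:,:2]; d=P[0]-P[1]; print(n,P.round(4).tolist(),P.mean(0).round(4),np.linalg.norm(d).round(3),"yaw x",np.degrees(np.arctan2(-d[0],d[1])).round(2))
```

```text
carton [ 0.5703 -0.1095] yaw 51.2 [0.092 0.049 0.09  0.054]
bar [ 0.5856 -0.4021] yaw 68.7 [0.105 0.038 0.101 0.04 ]
jar [ 0.5861 -0.2514  0.062 ] squat [ 0.443  -0.2523  0.044 ]
roof [[0.6848, 0.3321], [0.7187, 0.0828]] [0.7017 0.2074] 0.252 yaw x 7.74
panel_out_top [[0.529, 0.3062], [0.5608, 0.0494]] [0.5449 0.1778] 0.259 yaw x 7.05
panel_in_top [[0.5428, 0.3112], [0.5763, 0.0533]] [0.5595 0.1823] 0.26 yaw x 7.41
handle [[0.5042, 0.2392], [0.5211, 0.1214]] [0.5126 0.1803] 0.119 yaw x 8.14
floor_left/right back wall etc [[0.5551, 0.3015], [0.5851, 0.0875]] [0.5701 0.1945] 0.216 yaw x 7.98
s roof [[0.6618, 0.3346], [0.7124, 0.0937]] [0.6871 0.2142] 0.246 yaw x 11.85
s handle [[0.5011, 0.2373], [0.5192, 0.1338]] [0.5101 0.1856] 0.105 yaw x 9.87
s panel top out [[0.5301, 0.3154], [0.5611, 0.0739]] [0.5456 0.1946] 0.244 yaw x 7.32
s jarlid [[0.586, -0.2476], [0.586, -0.2476]] [ 0.586  -0.2476] 0.0 yaw x -0.0
```

```bash
cat >> h.py <<'E'
from scipy.spatial.transform import Rotation as R
ZT=0.27
ROOF=np.array([.7017,.2074]); YAW=np.radians(7.6); J=.143
def quat(a):
    return R.from_matrix([[np.cos(a),np.sin(a),0],[np.sin(a),-np.cos(a),0],[0,0,-1]]).as_quat(scalar_first=True)
def best(p,a):  # half-turn choice with the smaller last joint
    c=[(abs(q[5]),b) for b in (a,a+np.pi) if (q:=inverse_kinematics(p,quat(b))) is not None]
    return quat(min(c)[1])
def go(x,y,a,z=ZT):
    q=best([x,y,z],a); move_pose([x,y,z],q); return q
def pick(x,y,a,z,open_):
    command_gripper(open_); go(x,y,a,z+.1); movel([x,y,z],v=.15); command_gripper(0)
    print("grip",get_grip_width()*88,get_finger_force(),get_tcp_pos().round(4))
    movel([x,y,ZT],v=.3); print("held",get_grip_width()*88,get_time())
def dr(x,y,j=None):  # drawer coords -> world
    e=np.array([np.cos(YAW),np.sin(YAW)]); n=np.array([-e[1],e[0]])
    return ROOF+(x-(J if j is None else j))*e+y*n
def toolT():
    T=np.eye(4); T[:3,:3]=R.from_quat(get_ee_rot(),scalar_first=True).as_matrix(); T[:3,3]=get_tcp_pos(); return T@camera_info("wrist")["tool_from_camera"]
def shot(name):
    T=toolT(); im=read_camera("wrist")[:,:,::-1]; cv2.imwrite(f"pics/{name}.png",cv2.resize(im,(800,600))); cv2.imwrite(f"{name}_raw.png",im); np.save(name,T)
E
python3 - <<'E'
from h import *
pick(.586,-.250,np.radians(68),.027,.9)
p=dr(.07,-.077); go(*p,YAW+np.pi/2); 
print(get_joint_pos().round(2),get_tcp_pos().round(4),get_time()); shot("w1")
E
```

```text
grip 46.35228440328698 30.001215995871462 [ 0.5865 -0.2502  0.0275]
held 46.649491020157875 4.9333
[ 0.17  0.42  1.53 -0.    1.2   0.04] [0.6396 0.1203 0.2698] 6.3333
```

View pics/w1.png

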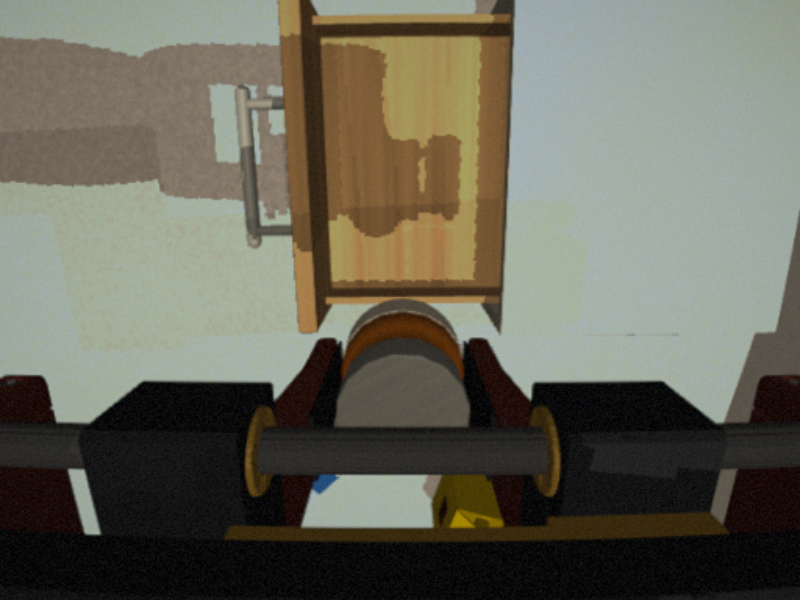

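w1 shows the drawer empty and the jar held. The right wall top is at rows 290–301 and the left wall top at rows 16–24. The panel's inner top edge runs (303,10) to (318,330), and the roof edge (513,20) to (503,290).

Run:
```python
from h import *
T=np.load("w1.npy")
e=np.array([np.cos(YAW),np.sin(YAW)]); n=np.array([-e[1],e[0]])
for nm,z,p in (("roof",.104,((513,20),(503,290))),("panel in",.1,((302,10),(318,330))),("panel out",.1,((283,10),(300,333))),("rwall in",.055,((330,290),(495,290))),("rwall out",.055,((330,303),(495,301))),
  ("lwall in",.055,((325,24),(505,23))),("lwall out",.055,((325,16),(505,14))),("handle top",.0835,((242,92),(253,241))),("floor right",.02,((332,284),(470,281)))):
    P=onz("wrist",(np.array(p)+.5)*.64-.5,z,T)[:,:2]; d=P-ROOF; v=P[1]-P[0]
    print(nm,"xd",(d@e).round(4),"yd",(d@n).round(4),"dir",np.degrees(np.arctan2(v[1],v[0])).round(1))
```

```text
roof xd [0.0005 0.0026] yd [ 0.094  -0.0902] dir -81.7
panel in xd [-0.1397 -0.1387] yd [ 0.1015 -0.1231] dir -82.1
panel out xd [-0.1525 -0.153 ] yd [ 0.1018 -0.1256] dir -82.5
rwall in xd [-0.1355  0.007 ] yd [-0.1021 -0.1022] dir 7.5
rwall out xd [-0.1359  0.0075] yd [-0.1137 -0.1121] dir 8.3
lwall in xd [-0.1316  0.0054] yd [0.1065 0.1072] dir 7.9
lwall out xd [-0.1314  0.0052] yd [0.1121 0.1136] dir 8.2
handle top xd [-0.1893 -0.1894] yd [ 0.0532 -0.0556] dir -82.4
floor right xd [-0.1391 -0.0096] yd [-0.1049 -0.1021] dir 8.8
```

```bash
sed -i 's/^ROOF=.*/ROOF=np.array([.7027,.2076]); YAW=np.radians(7.8); J=.141/' h.py
cat >> h.py <<'E'
def place(x,y,a,z,op):
    p=dr(x,y); go(*p,a); movel([*p,z+.012],v=.2)
    print("touch",movel([*p,z-.002],v=.03,until_force=3),get_tcp_pos().round(4)); command_gripper(op/88)
    movel([*p,ZT if z>.04 else z+.1],v=.25); print("placed",get_time())
E
python3 - <<'E'
from h import *
place(.07,-.078,YAW+np.pi/2,.047,60)
pick(.572,-.110,np.radians(51.5),.008,.95)
p=dr(.07,-.0035); go(*p,YAW); print(get_joint_pos().round(2),get_time()); shot("w2")
E
```

```text
touch True [0.6435 0.1208 0.0472]
placed 9.7667
grip 55.281030787867095 29.911586344242096 [ 0.5724 -0.1102  0.0085]
held 54.924944662440005 13.8583
[ 0.28  0.43  1.5  -0.    1.21 -1.43] 15.5083
```

View pics/w2.png

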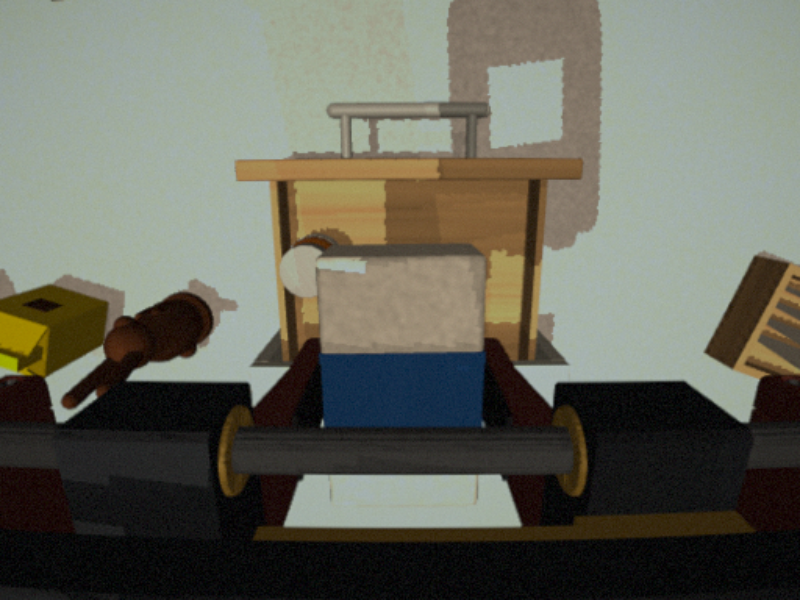

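w2 shows the jar upright in the drawer's right side (lid at 303,270) and the carton held square and level. I'll place the carton, then fetch the bar.

Run:
```python
from h import *
place(.07,-.0035,YAW,.028,62)
p=get_tcp_pos(); movel([p[0],p[1],ZT],v=.3)
pick(.586,-.402,np.radians(69.5),.004,.75)
p=dr(.068,.065); go(*p,YAW); print(get_joint_pos().round(2),get_time()); shot("w3")
```

```text
touch True [0.6333 0.1946 0.0283]
placed 18.4417
grip 41.4808214942115 30.001157820224762 [ 0.5864 -0.4023  0.0048]
held 41.69926878112383 23.9417
[ 0.38  0.45  1.47 -0.    1.22 -1.33] 26.3083
```

View pics/w3.png

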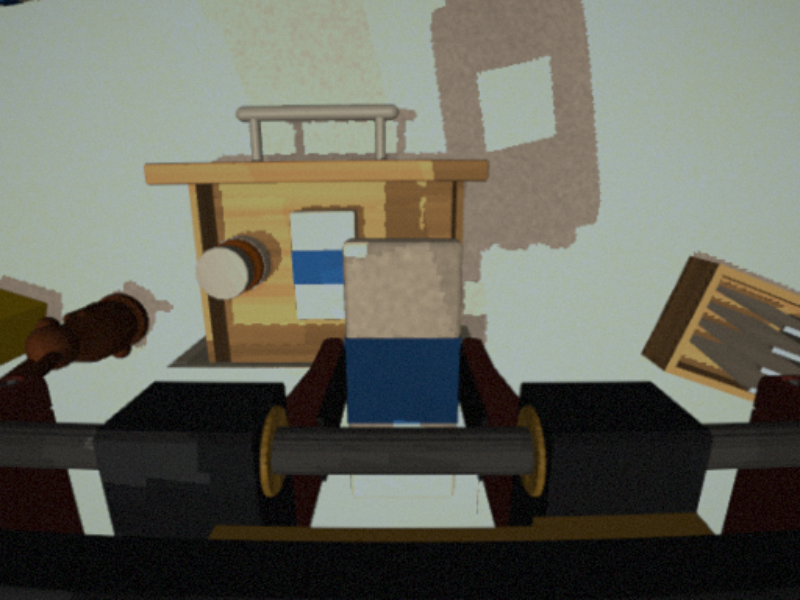

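w3 shows the jar standing (225,270), the carton flat (323,265), a free lane to their left, and the bar held square. Now placing the bar.

Run:
```python
from h import *
place(.068,.065,YAW,.024,47)
p=get_tcp_pos(); movel([p[0],p[1],ZT],v=.3)
p=dr(-.13,0); go(*p,YAW,.2); command_gripper(0); print(get_joint_pos().round(2),get_time()); shot("w4")
im=read_camera("top")[:,:,::-1]; cv2.imwrite("pics/t2.png",cv2.resize(im[90:280,80:370],(800,524),interpolation=cv2.INTER_CUBIC))
```

```text
touch True [0.6221 0.2622 0.0245]
placed 29.2333
[ 0.35  0.22  1.99 -0.    0.93 -1.36] 31.5833
```

View pics/t2.png

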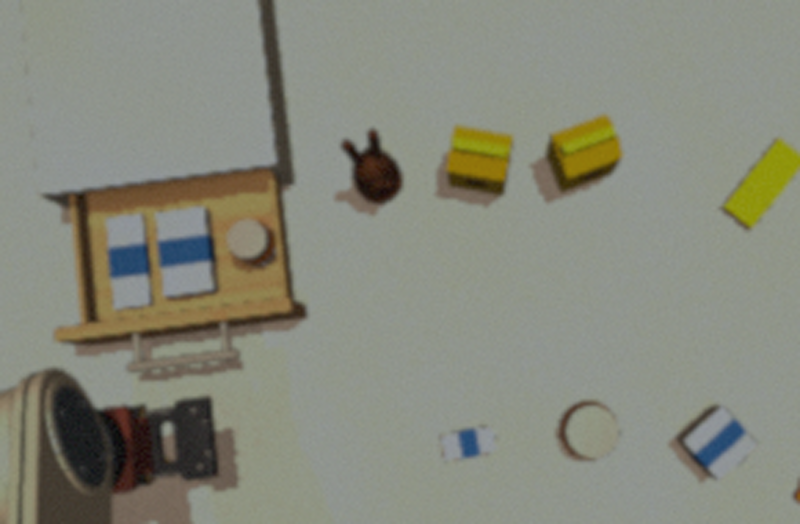

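t2 shows the bar and carton flat, the jar upright, and the other goods unmoved. Pushing the handle now.

Run:
```python
from h import *
q=get_ee_rot()
movel([*dr(-.12,0),.055],v=.15)
e=np.array([np.cos(YAW),np.sin(YAW)])
x=lambda:((get_tcp_pos()[:2]-ROOF)@e).round(4)
print("contact",movel([*dr(-.055,0),.055],v=.04,until_force=1.2),x(),get_ft_force().round(1))
print("push",movel([*dr(-.085,0,0),.055],v=.05,until_force=15),x(),get_ft_force().round(1))
print("end",movel([*dr(-.045,0,0),.055],v=.02,until_force=12),x(),get_ft_force().round(1),get_time())
```

```text
contact True -0.2069 [ 1.  -0.4  0.3]
push False -0.085 [-1.9  0.5 -1. ]
end True -0.0675 [ 0.7 -0.6  0.5] 37.6917
```

Run:
```python
from h import *
e=np.array([np.cos(YAW),np.sin(YAW)])
x=lambda:((get_tcp_pos()[:2]-ROOF)@e).round(4)
print("again",movel([*dr(-.055,0,0),.055],v=.01,until_force=10),x(),get_ft_force().round(1))
movel([*dr(-.13,0,0),.055],v=.1); go(*dr(-.16,0,0),YAW,.2); wait(.5)
im=read_camera("side")[:,:,::-1]; cv2.imwrite("pics/s2.png",cv2.resize(im,(800,600),interpolation=cv2.INTER_CUBIC)); shot("w5"); print(get_time())
```

```text
again True -0.0678 [-1.   0.8  0.2]
40.2833
```

View pics/s2.png

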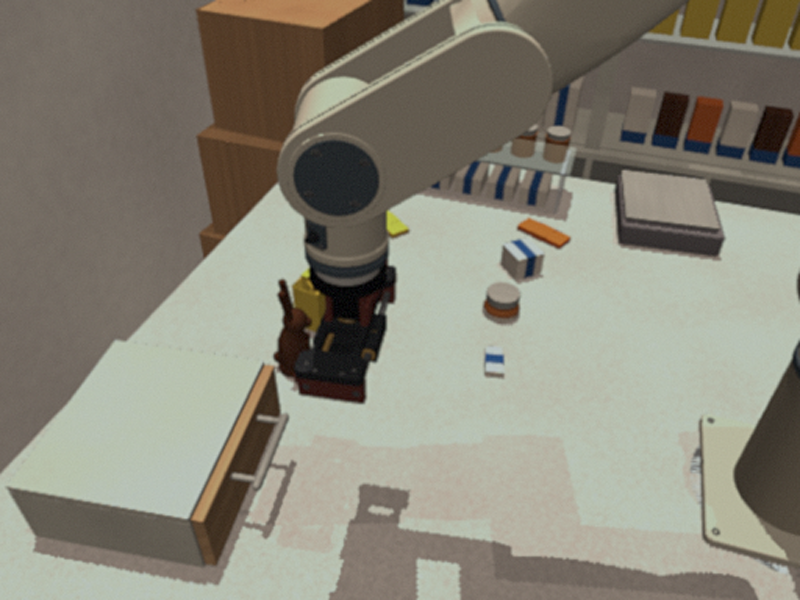

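s2 shows the panel flush against the unit (235,460) and the other goods in place. One close check for a gap.

View pics/w5.png

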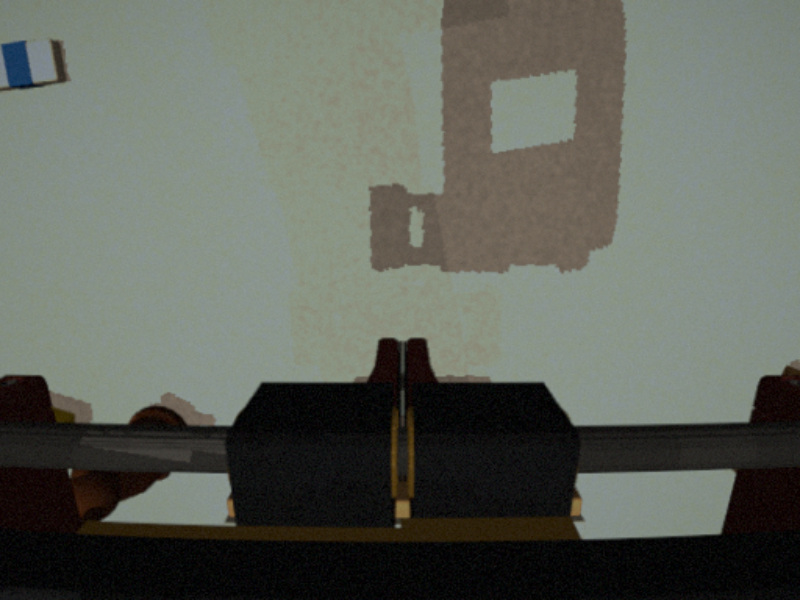

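The gripper hides the gap in w5, so I'll check by touch.

Run:
```python
from h import *
e=np.array([np.cos(YAW),np.sin(YAW)])
x=lambda:((get_tcp_pos()[:2]-ROOF)@e).round(4)
go(*dr(-.12,0,0),YAW,.1); movel([*dr(-.08,0,0),.055],v=.1)
print(movel([*dr(-.06,0,0),.055],v=.01,until_force=1.2),x())
print(movel([*dr(-.06,0,0),.055],v=.005,until_force=5),x(),get_ft_force().round(1))
movel([*dr(-.13,0,0),.055],v=.08); movel([*dr(-.15,0,0),.2],v=.2); wait(.5); print(get_time()); job_done()
```

```text
True -0.0676
True -0.0677 [-0.2  0.1  0.3]
45.7333
the job is handed in; nothing more can be done
```

I've handed the job in at 45.7 s: the jar is standing and the carton and bar are lying flat in the drawer, which is shut against its stop, and none of the other goods looked moved in the pictures.

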